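# Show the underside of a culture dish to the inspection camera

## Robot

A 6-joint arm with a two-finger parallel gripper is mounted at the origin on a cart in front of the work surface, level with it; the furniture and walls round the work are solid. World frame = base frame: x ahead of the robot, y to its left, z up, the work surface at z = 0. Lengths are in m, angles in degrees, forces in N, time in s.
With the tool pointing down it reaches from about 0.4 to 0.925 m from the base axis. Payload 12.5 kg.
Tool frame: the origin (TCP) lies at the very end of the fingers, on their centre line; the grasp point (between the pads) lies 19 mm behind it (hold_point_z is the distance from the TCP to the grasp point, in m); z points along the fingers, y is the direction in which the jaws open and shut (so a half turn about z gives the same grasp; the last joint's range is limited). The gripper opens to 95 mm and grips with 3 to 60 N. Pads are 20 mm wide; open, the fingers measure 119 mm over their backs; the gripper's body (75 mm by 180 mm) begins 59 mm behind the grasp point.
Start: joints at [59.725, 28.126, 89.318, -0, 62.55, -6.05], TCP at [0.256, 0.57, 0.215] pointing down, gripper open.
Joint ranges: [-177.58, 177.58], [-47.91, 125.51], [2.72, 160], [-65.01, 245.01], [3.68, 167.84], [-153.87, 153.87]. Speed limits (degrees/s): [127.2, 127.2, 159.86, 180, 180, 180].

## Interface

Orientations are given as a 3x3 rotation matrix whose columns are the frame's x, y, z axes.
In Python, from rig import * gives the robot as it stands. Calls block until the motion is done:
- movep(position, orientation): joint-space move of the TCP to a pose.
- move_l(position, rate=0.15, rotation=None): straight line of the TCP; rotation=None keeps the orientation; rate is the mean speed in m/s.
- move_joints(angles): joint-space move.
- gripper_to(opening): finger opening in m; the grip force is fixed at half the most; returns when the fingers have stopped.
- pause(seconds).
- ik(position, orientation): joint angles nearest the present ones, or None.
- get_state(): the state.
- grab_frame(name): name is "scene" or "top" or "wrist"; returns (picture, depth): 384x512x3 uint8, red, green, blue; 384x512 float32, m along the optical axis (not along the pixel's ray), 0 where there is no reading.
- calibration(name): a dict with "fx", "fy", "cx", "cy" (pixels), "xyz" and "attitude" of the camera in the world; the wrist camera has in their place "mount" (4x4, takes a point from camera to tool coordinates, whose origin is the TCP and whose axes are the flange's). Camera axes: x right, y up, looking along -z (the intrinsics and any distortion apply to the point x, -y, -z); pixel columns grow to the right and rows downward; lengths in m; the calibration is good to about 2 mm. The wrist camera is an equidistant fisheye: a pixel r from the principal point sees the ray r / f radians off the axis. A picture is of the moment at which its call begins: read the wrist's pose just before it. calibration takes no time and is no camera call.
A pose or a line that the arm cannot do raises IKError and nothing moves.
- sign_off(): hands the job in, once; it reports no verdict.
The state is a dict: "t": time; "qpos": joint angles; "qvel": joint speeds; "tau": joint torques, N m; "ee_pos": TCP position; "orientation": TCP orientation; "wrist_force": force on the tool from outside, world axes, zero at the start; "torque": the same for the moment, N m; "gripper_width": finger opening in m.
Only numpy, scipy, OpenCV 4.12 (cv2) and the standard library are available. Lean on these libraries where they do the work, as an engineer would, in place of code of your own. Each camera call takes 0.05 s, during which the arm holds its last target. There are 200 camera calls.

## Task

One of the two small racks holds a stack of three closed petri dishes: take only the top dish off that stack and show its underside to the inspection camera that looks up from the worktop. Hold the dish right way up (lid on the upper side), centred in front of the lens and square to it, with the dish about 10 cm from the lens, and finish holding it still there without letting go. Leave the other dishes in their racks and the things on the bench where they are, and never touch the camera.

Things in the scene. Friction and masses are not known exactly. Their poses are not given: they have to be found in the camera images.
- top_dish_center (a point): The dish to show, uppermost of three identical ones in the full rack: closed, rigid, clear round petri dish with cream agar, 63 mm across, 13.2 mm high, about 30 g. Point: its centre, half-way up, 41 mm above the worktop; z: the dish's axis, out of the lid (up at the start); the underside faces -z. It rests loosely on the dish below, no interlock.
- mid_dish_center (a point): Centre of the identical dish directly under the top one (centre 27.8 mm above the worktop, upper face at 34.4 mm). It stays in the rack.
- low_dish_center (a point): Centre of the lowest identical dish of the stack (14.6 mm above the worktop). It stays in the rack.
- rack_full: Fixed rack with three dishes: white round foot 88 mm across, 8 mm high, four upright steel posts 6 mm thick at 30, 150, 210 and 330 degrees from its x axis on a 36.5 mm radius, tops 63 mm above the worktop; dishes have 2 mm play. Origin: underside centre, z up. Towards its +y and -y are wide gaps (57 mm clear) where fingers can take a dish across its diameter; gaps towards x are 30 mm.
- rack_other: The second, equal rack, which holds only one dish; also fixed.
- other_dish_center (a point): Centre of the single dish in the second rack, the same kind of dish. It stays there.
- lens (a point): Centre of the lens front (105 mm above the worktop) of the inspection camera. z points out along the line of sight, 30 degrees off straight up, leaning towards the racks; y is level. The dish's centre belongs on this z axis, about 100 mm out (80 to 125 mm is in focus), its own z along this z. Black lens in a ring light 58 mm across, on a grey head 44 x 46 x 45 mm.
- inspection_camera: Foot of the inspection camera, fixed to the worktop: aluminium plate 100 x 110 x 10 mm with two bracket plates for the head. Origin on the worktop, the lens front 20 mm from it towards -x, the side to which the lens looks; z up. Not to be touched.
- beaker_center (a point): Bystander: small glass beaker, 51 mm wide, 68 mm high, upright on the worktop; centre half-way up.
- tape_center (a point): Bystander: roll of tape lying flat, 68 mm in diameter, 19 mm high; its centre.
- glass_dish_center (a point): Bystander: flat open glass dish, 100 mm in diameter, 16 mm high; centre half-way up.
There are look-alikes about, which are no part of the job. Leave any brown, orange or yellow look-alike of the part that bears top_dish_center alone.

How it is judged (in metres and radians):
On the way:
1. the top dish alone is lifted clear of the stack, in the fingers (height (world z) of top_dish_center above 0.08 m and contact force between top_dish and the fingers above 0.5 N and distance of mid_dish_center from where it was at the start of the episode below 0.012 m), for 0.2 s.
At the end, for the whole second after the job is handed in: Fingers hold the top dish still, lid side up, its centre within 15 mm either way of the lens axis and 80 to 125 mm from the lens, its axis within 0.2 rad of the lens axis; other dishes within 12 mm of their start, bystanders within 30 mm (x of top_dish_center in the frame of lens between -0.015 and 0.015 m and y of top_dish_center in the frame of lens between -0.015 and 0.015 m and z of top_dish_center in the frame of lens between 0.08 and 0.125 m and angle between the z axis of top_dish_center and the z axis of lens, either way round below 0.2 rad and angle between top_dish_center's own z axis and vertical below 1.3 rad and contact force between top_dish and the fingers above 0.5 N and linear speed of top_dish below 0.02 m/s and angular speed of top_dish below 0.15 rad/s and distance of each of low_dish_center, mid_dish_center, other_dish_center from where it was at the start of the episode below 0.012 m and distance of each of beaker_center, tape_center, glass_dish_center from where it was at the start of the episode below 0.03 m); the arm keeps its last pose, push and grip.
It fails at once if the camera is touched (contact force between inspection_camera and anything else above 1 N).
It fails at once if another dish is carried off or knocked away (distance of any of low_dish_center, mid_dish_center, other_dish_center from where it was at the start of the episode above 0.03 m).
It fails at once if a bystander is knocked away (distance of any of beaker_center, tape_center, glass_dish_center from where it was at the start of the episode above 0.03 m).
It fails at once if the dish is turned over (angle between top_dish_center's own z axis and vertical above 1.4 rad).
It also fails if it takes over 32 s, if anything falls off the work surface, if the arm or the gripper's body presses on something with over 40 N, if the wrist force passes 120 N, or if a joint passes its speed limit or range.

## Working session

There is one attempt and no reset: what is moved stays moved. The work goes in short steps, each a Python script; the robot and the scene stay as the last script left them, time stands still between calls to the robot, and variables do not carry over. Pictures are saved under pics/ and viewed, about 8 in all and at most 12, crops included, and the job is handed in when it is done.

```bash
ls; mkdir -p pics
python3 - <<'E'
from rig import *
import cv2,numpy as np
for n in ("scene","top"):
    p,d=grab_frame(n); cv2.imwrite(f"pics/{n}0.png",p[:,:,::-1]); np.save(f"pics/{n}0.npy",d)
    print(n,calibration(n))
print(calibration("wrist"))
print(get_state())
a=cv2.imread("pics/scene0.png")
b=cv2.imread("pics/top0.png")
E
```

```text
pics
scene {'fx': 387.8518339153511, 'fy': 387.8518339153511, 'cx': 251.7684524691676, 'cy': 197.41404722547125, 'xyz': array([ 0.12331143, -0.64052344,  0.63855289]), 'attitude': array([[ 0.79819928,  0.35356422, -0.48771944],
       [-0.60232787,  0.45648814, -0.65484327],
       [-0.008891  ,  0.81646244,  0.57733009]])}
top {'fx': 360.1810903531544, 'fy': 360.1810903531544, 'cx': 251.44370807119194, 'cy': 197.012550073515, 'xyz': array([ 0.47290023, -0.03633204,  1.01713913]), 'attitude': array([[-0.00310466,  0.99640861, -0.08461825],
       [-0.99990701, -0.00421691, -0.01296872],
       [-0.01327897,  0.08457012,  0.99632904]])}
{'fx': 297.3186396354542, 'fy': 297.3186396354542, 'cx': 254.9951025575998, 'cy': 185.55640192188287, 'mount': array([[ 5.13593247e-04,  9.57766630e-01,  2.87546204e-01,
         8.22499439e-02],
       [ 9.99999864e-01, -4.65442554e-04, -2.35815426e-04,
         8.06765255e-05],
       [-9.20199065e-05,  2.87546286e-01, -9.57766738e-01,
        -1.69632814e-01],
       [ 0.00000000e+00,  0.00000000e+00,  0.00000000e+00,
         1.00000000e+00]])}
{'t': 0.1, 'qpos': array([ 5.97213980e+01,  2.81625864e+01,  8.93466037e+01,  1.20251132e-03,
        6.25506524e+01, -6.04867795e+00]), 'qvel': array([-0.08148268, -0.13727096, -0.11730573, -0.01988041,  0.05184662,
       -0.06955756]), 'tau': array([ 2.28718629e-03, -6.13627768e+01, -2.58609992e+01,  6.93253311e-02,
        4.71236359e-02, -7.69395479e-05]), 'ee_pos': array([0.25634538, 0.56976969, 0.21409985]), 'orientation': array([[-9.11901891e-01,  4.10407904e-01, -5.42700881e-04],
       [ 4.10408242e-01,  9.11901463e-01, -8.92578764e-04],
       [ 1.28568348e-04, -1.03667318e-03, -9.99999454e-01]]), 'wrist_force': array([ 0.13198971,  0.22211389, -0.27688551]), 'torque': array([ 0.00103388, -0.00793417, -0.00400421]), 'gripper_width': 0.09515158321077063}
```

View pics/scene0.png

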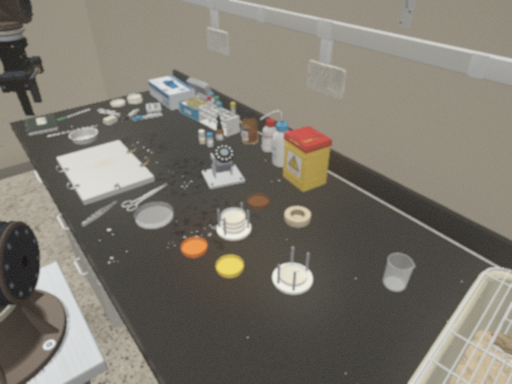

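View pics/top0.png

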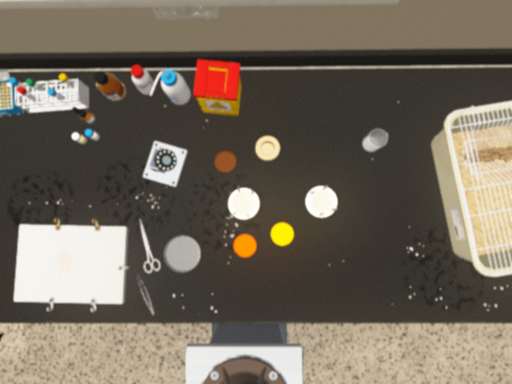

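The full rack is the one at scene (234,222) and top (244,204), and the other rack is at top (321,202). The inspection camera is at top (165,163), with its lens leaning towards the racks. The brown, orange and yellow discs are look-alikes. Next I'll enlarge crops of the rack and camera.

```bash
cat > h.py <<'E'
import numpy as np,cv2
from rig import *
def ray(n,u,v):
    c=calibration(n); R=np.array(c["attitude"])
    d=R@np.array([(u-c["cx"])/c["fx"],-(v-c["cy"])/c["fy"],-1.]); return np.array(c["xyz"]),d
def onz(n,u,v,z):
    o,d=ray(n,u,v); return o+d*(z-o[2])/d[2]
def tri(u,v,u2,v2):
    o,d=ray("top",u,v);p,e=ray("scene",u2,v2)
    s=np.linalg.lstsq(np.c_[d,-e],p-o,rcond=None)[0]
    a,b=o+s[0]*d,p+s[1]*e; return (a+b)/2,np.linalg.norm(a-b)
E
python3 - <<'E'
from h import *
a=cv2.imread("pics/top0.png");b=cv2.imread("pics/scene0.png")
r=lambda i,x,y,w,h:cv2.resize(i[y:y+h,x:x+w],(400,300),interpolation=cv2.INTER_CUBIC)
cv2.imwrite("pics/crop1.png",np.vstack([np.hstack([r(a,205,174,80,60),r(a,125,133,80,60)]),np.hstack([r(b,194,190,80,60),r(b,184,135,80,60)])]))
for n,i in(("top",a),("scene",b)):
    h=cv2.cvtColor(i,cv2.COLOR_BGR2HSV)
    m=cv2.inRange(h,(0,0,150),(180,90,255))
    for c in cv2.findContours(m,0,2)[0]:
        A=cv2.contourArea(c)
        if 300<A<2500:
            e=cv2.minAreaRect(c); print(n,A,np.round(e[0],1),np.round(e[1],1),round(e[2]),onz(n,*e[0],0.008).round(3))
E
```

```text
top 884.5 [182.5 253. ] [34. 33.] 90 [0.403 0.169 0.008]
top 795.5 [243.5 203. ] [32. 31.] 90 [ 0.542 -0.001  0.008]
top 801.5 [321. 201.] [32. 32.] 0 [ 0.547 -0.218  0.008]
top 1301.0 [164.6 163.2] [35.1 39.5] 18 [0.656 0.224 0.008]
top 452.5 [267. 148.] [24. 24.] 90 [ 0.698 -0.068  0.008]
top 1800.5 [49.3 95.5] [31.2 71.6] 85 [0.857 0.563 0.008]
top 344.5 [175.5  89.1] [30.1 22.3] 60 [0.873 0.196 0.008]
top 494.5 [162.6  72.6] [26.9 60.5] 59 [0.923 0.234 0.008]
top 894.5 [136.   3.] [  6. 272.] 90 [1.136 0.317 0.008]
scene 409.5 [397.1 277.1] [24.5 26.9] 14 [ 0.725 -0.358  0.008]
scene 997.5 [292. 278.] [32. 40.] 90 [ 0.542 -0.221  0.008]
scene 836.5 [231.6 224.4] [33.5 33.9] 65 [0.543 0.011 0.008]
scene 401.5 [297.  215.5] [19. 26.] 90 [ 0.701 -0.064  0.008]
scene 594.5 [154. 217.] [22. 36.] 90 [0.398 0.161 0.008]
scene 520.5 [222.9 175.6] [18.8 40. ] 79 [0.656 0.221 0.008]
scene 611.5 [273.4 146.3] [24.2 39.4] 5 [0.9   0.273 0.008]
scene 1058.5 [ 12.5 126.5] [25. 71.] 0 [0.213 1.016 0.008]
```

View pics/crop1.png

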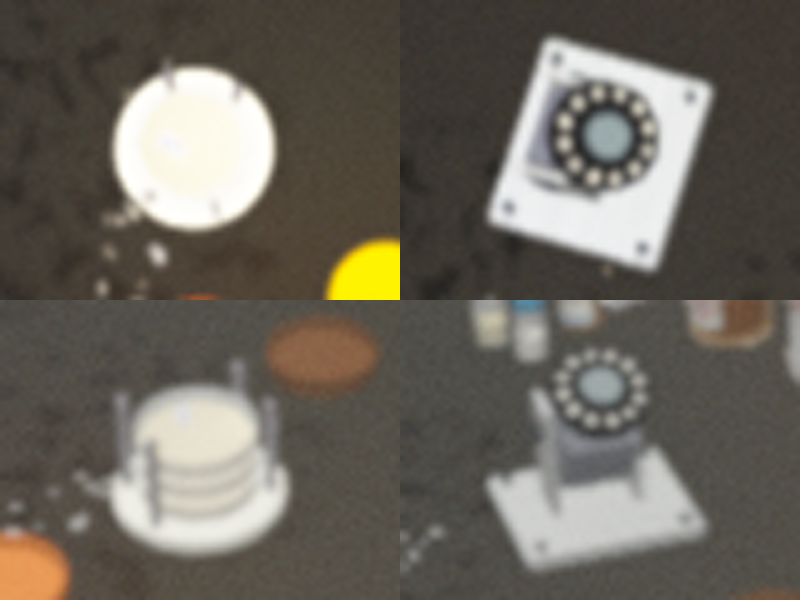

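Run:
```python
from h import *
S=lambda x,y,x0,y0:(x0+x/5-.4,y0+y/5-.4)
T=[onz("scene",*S(x,y,194,190),.063) for x,y in((122,97),(237,64),(269,102),(152,144))]
print("posts scene",np.round(T,4),np.mean(T,0))
for i in range(4): print(np.round(np.linalg.norm(T[i]-T[(i+1)%4]),4),np.degrees(np.arctan2(*(T[(i+1)%4]-T[i])[1::-1])))
T=[onz("top",*S(x,y,205,174),.063) for x,y in((168,65),(238,92),(215,207),(150,195))]
print("posts top",np.round(T,4))
print("lens tri",tri(*S(207,135,125,133),*S(201,85,184,135)),onz("top",*S(207,135,125,133),.105),onz("scene",*S(201,85,184,135),.105))
C=np.array([onz("top",*S(x,y,125,133),.01) for x,y in((150,40),(312,85),(257,268),(88,222))])
print("plate top",C.round(4),C.mean(0)); d=(C[1]-C[0]+C[2]-C[3]);print("heading",np.degrees(np.arctan2(d[1],d[0])),np.linalg.norm(d)/2)
C=np.array([onz("scene",*S(x,y-300,184,135),.01) for x,y in((487,482),(530,568),(707,530),(655,450))])-0
C=np.array([onz("scene",*S(x-400,y-300,184,135),.01) for x,y in((487,482),(530,568),(707,530),(655,450))])
print("plate scene",C.round(4),C.mean(0)); d=(C[1]-C[0]+C[2]-C[3]);print("heading",np.degrees(np.arctan2(d[1],d[0])),np.linalg.norm(d)/2)
print("dish tri top/scene",tri(*S(190,145,205,174),*S(196,138,194,190)), onz("scene",*S(196,138,194,190),.045),onz("top",*S(190,145,205,174),.045))
```

```text
posts scene [[ 0.5137  0.0238  0.063 ]
 [ 0.5749  0.0115  0.063 ]
 [ 0.5688 -0.0239  0.063 ]
 [ 0.5047 -0.0164  0.063 ]] [ 0.54053039 -0.00123112  0.063     ]
0.0624 -11.34420702537095
0.036 -99.8047034184954
0.0645 173.32652564220305
0.0412 77.34837346442758
posts top [[ 0.582   0.0113  0.063 ]
 [ 0.5673 -0.026   0.063 ]
 [ 0.5062 -0.0136  0.063 ]
 [ 0.5127  0.0209  0.063 ]]
lens tri (array([0.64777454, 0.19515009, 0.10496989]), np.float64(0.00028448869514188167)) [0.64789145 0.19507029 0.105     ] [0.64761852 0.19516886 0.105     ]
plate top [[0.7212 0.2528 0.01  ]
 [0.6946 0.1597 0.01  ]
 [0.59   0.1896 0.01  ]
 [0.6166 0.2859 0.01  ]] [0.65559519 0.22199294 0.01      ]
heading -105.71522753943697 0.09837495668457787
plate scene [[0.6151 0.2829 0.01  ]
 [0.5853 0.1846 0.01  ]
 [0.6908 0.1544 0.01  ]
 [0.7202 0.2507 0.01  ]] [0.65284555 0.21815683 0.01      ]
heading -106.95038991992655 0.10175082250204488
dish tri top/scene (array([5.40873706e-01, 5.11662914e-04, 3.87266488e-02]), np.float64(0.00011314517777460117)) [ 0.53655593 -0.00621936  0.045     ] [5.40389729e-01 3.04523262e-04 4.50000000e-02]
```

```bash
cat >> h.py <<'E'
def down(a): # tool down, jaw axis heading a deg
    c,s=np.cos(np.radians(a)),np.sin(np.radians(a)); y=np.array([c,s,0]);z=np.array([0,0,-1.]);return np.c_[np.cross(y,z),y,z]
L=np.array([.6478,.1951,.105]);hd=np.radians(-106.3)
lz=np.array([.5*np.cos(hd),.5*np.sin(hd),np.cos(np.radians(30))])
ly=np.array([-np.sin(hd),np.cos(hd),0])
def show(deg,): # tool orientation above dish, jaw = ly turned by deg about lz
    from scipy.spatial.transform import Rotation as Ro
    y=Ro.from_rotvec(lz*np.radians(deg)).apply(ly); z=-lz; return np.c_[np.cross(y,z),y,z]
def wproj(st,P):
    M=np.array(calibration("wrist")["mount"]);c=calibration("wrist")
    p=np.asarray(st["orientation"]).T@(np.asarray(P)-st["ee_pos"]); q=M[:3,:3].T@(p-M[:3,3]); x,y,z=q[0],-q[1],-q[2]
    th=np.arctan2(np.hypot(x,y),z);f=np.arctan2(y,x); return c["cx"]+c["fx"]*th*np.cos(f),c["cy"]+c["fy"]*th*np.sin(f)
def wonz(st,u,v,zz):
    c=calibration("wrist");M=np.array(c["mount"]);a,b=(u-c["cx"])/c["fx"],(v-c["cy"])/c["fy"];th=np.hypot(a,b)
    d=np.array([a/th*np.sin(th),-b/th*np.sin(th),-np.cos(th)]);R=np.asarray(st["orientation"])
    o=st["ee_pos"]+R@M[:3,3];d=R@M[:3,:3]@d; return o+d*(zz-o[2])/d[2]
E
python3 - <<'E'
from h import *
for a in (80,-100):
    q=ik([.5405,-.0005,.16],down(a)); print(a,None if q is None else np.round(q))
    for dg in range(-180,180,30):
        q2=ik(L+.1*lz,show(dg)); print(dg,None if q2 is None else np.round(q2),end=' ')
st=get_state()
movep([.5405,-.0005,.16],down(80)) if ik([.5405,-.0005,.16],down(80)) is not None else movep([.5405,-.0005,.16],down(-100))
pause(.3);st=get_state();p,d=grab_frame("wrist")
i=p[:,:,::-1].copy();cv2.imwrite("pics/w_raw.png",i)
np.save("pics/w.npy",d);import pickle;pickle.dump(st,open("st.pkl","wb"))
i=cv2.resize(i,(768,576),interpolation=cv2.INTER_CUBIC)
for P in ([.5405,-.0005,.0476],[.5405,-.0005,.063]):
    u,v=wproj(st,P);print(u,v);cv2.circle(i,(int(u*1.5),int(v*1.5)),2,(0,0,255),-1)
cv2.imwrite("pics/w1.png",i);print(st["t"],st["ee_pos"],st["qpos"])
E
```

```text
80 [ -7.  25. 105.  -0.  50. -87.]
-180 None -150 [ -5.  29.  97.  38.  53. 138.] -120 [ -5.  29.  97.  38.  53. 108.] -90 [-5. 29. 97. 38. 53. 78.] -60 [-5. 29. 97. 38. 53. 48.] -30 [-5. 29. 97. 38. 53. 18.] 0 [ -5.  29.  97.  38.  53. -12.] 30 [ -5.  29.  97.  38.  53. -42.] 60 [ -5.  29.  97.  38.  53. -72.] 90 [  -5.   29.   97.   38.   53. -102.] 120 [  -5.   29.   97.   38.   53. -132.] 150 None -100 [ -7.  25. 105.  -0.  50.  93.]
-180 None -150 [ -5.  29.  97.  38.  53. 138.] -120 [ -5.  29.  97.  38.  53. 108.] -90 [-5. 29. 97. 38. 53. 78.] -60 [-5. 29. 97. 38. 53. 48.] -30 [-5. 29. 97. 38. 53. 18.] 0 [ -5.  29.  97.  38.  53. -12.] 30 [ -5.  29.  97.  38.  53. -42.] 60 [ -5.  29.  97.  38.  53. -72.] 90 [  -5.   29.   97.   38.   53. -102.] 120 [  -5.   29.   97.   38.   53. -132.] 150 None 254.30407052082228 183.20434577748068
254.27366204210915 187.7992307048852
2.6833 [ 5.40514195e-01 -1.56666977e-04  1.59992735e-01] [-7.02004459e+00  2.50578122e+01  1.04784766e+02  1.18020458e-03
  5.01580830e+01 -8.70514760e+01]
```

View pics/w1.png

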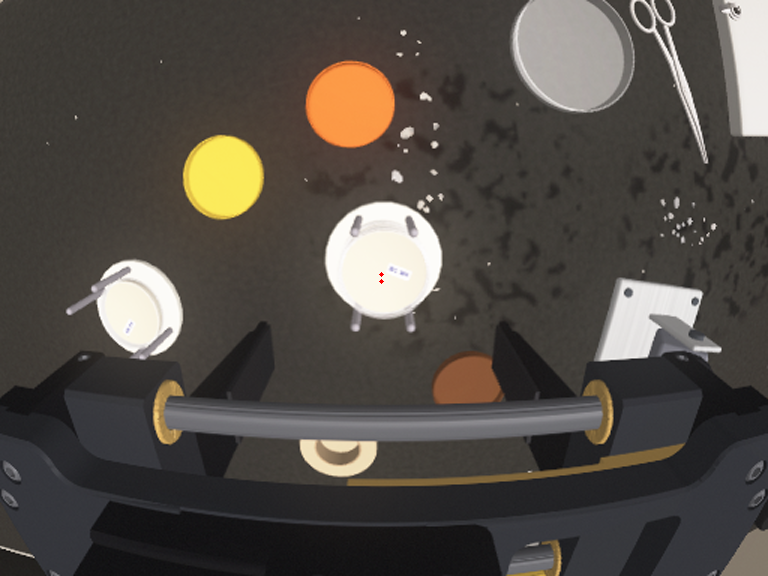

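The wrist view shows the full rack at (383,262), with its wide gaps in the jaw direction (image x). The post tops are near (356,328), (410,328), (357,232) and (411,232). The gripper's depth and yaw look right, so I'll check the numbers.

Run:
```python
from h import *
import pickle
st=pickle.load(open("st.pkl","rb"))
T=np.array([wonz(st,x/1.5,y/1.5,.063) for x,y in((356,326),(410,326),(411,232),(357,232))])
print(T.round(4),T.mean(0).round(4))
for i in range(4): e=T[(i+1)%4]-T[i];print(np.linalg.norm(e).round(4),np.degrees(np.arctan2(e[1],e[0])))
i=cv2.imread("pics/w_raw.png");h=cv2.cvtColor(i,cv2.COLOR_BGR2HSV)
print(wonz(st,383.5/1.5,260/1.5,.008), wonz(st,385/1.5,270/1.5,.0476))
# agar (cream) mask and foot mask
for lo,hi in(((10,18,150),(40,90,255)),((0,0,150),(180,90,255))):
    m=cv2.inRange(h,lo,hi);m[:,:200]=0;m[:,310:]=0;m[:125]=0;m[218:]=0
    c=max(cv2.findContours(m,0,2)[0],key=cv2.contourArea);(x,y),r=cv2.minEnclosingCircle(c);M=cv2.moments(c)
    print(x,y,r,wonz(st,x,y,.042 if lo[0] else .008))
```

```text
[[ 0.5673 -0.0219  0.063 ]
 [ 0.5733  0.0125  0.063 ]
 [ 0.5125  0.0227  0.063 ]
 [ 0.5068 -0.0096  0.063 ]] [0.54   0.0009 0.063 ]
0.035 80.04598076062801
0.0617 170.51843486934433
0.0328 -99.93035669257046
0.0617 -11.492627436581442
[0.5408195  0.00091332 0.008     ] [0.53766371 0.00236185 0.0476    ]
256.03778076171875 180.3844451904297 27.354524612426758 [0.53950043 0.00143428 0.042     ]
256.0430908203125 173.91378784179688 40.24945068359375 [0.54155149 0.00121228 0.008     ]
```

Run:
```python
from h import *
move_l([.540,.001,.037],rate=.12,rotation=down(80));s=get_state();print(s["t"],s["ee_pos"],s["wrist_force"])
gripper_to(.05);s=get_state();print(s["t"],s["gripper_width"],s["ee_pos"],s["wrist_force"])
move_l([.540,.001,.10],rate=.06);pause(.2);s=get_state();print(s["t"],s["gripper_width"],s["ee_pos"],s["wrist_force"])
p,d=grab_frame("scene");w,_=grab_frame("wrist")
a=cv2.resize(p[130:250,170:290,::-1],(400,400),interpolation=cv2.INTER_CUBIC);b=cv2.resize(w[110:260,180:330,::-1],(400,400),interpolation=cv2.INTER_CUBIC)
cv2.imwrite("pics/lift.png",np.hstack([a,b]))
```

```text
3.9083 [0.54034696 0.00096099 0.03755886] [-0.06865655 -0.36224703  0.29977001]
4.55 0.062005430374987416 [0.54002648 0.00100735 0.0371043 ] [-0.26371422  1.08676907  1.31921668]
5.95 0.06195999137308512 [0.53988051 0.00100974 0.09969511] [0.59556407 0.5083486  0.12125732]
```

View pics/lift.png

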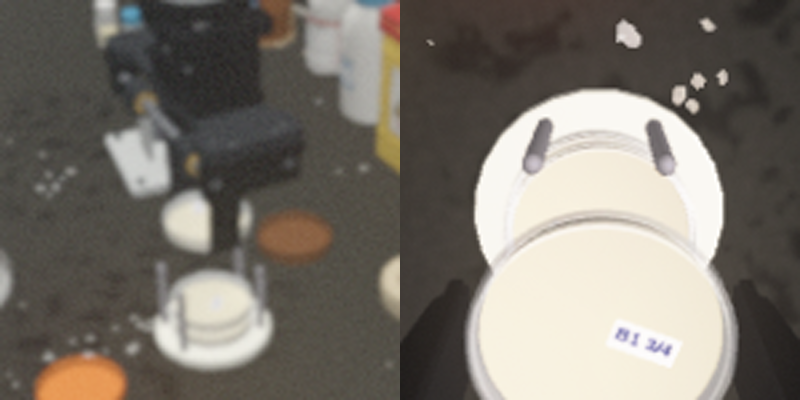

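The lift worked: two dishes remain in the rack and the "B1 3/4" dish is in the fingers, level. Next I'll move to a standoff on the lens axis.

Run:
```python
from h import *
R=show(75)
move_l([.540,.001,.22],rate=.15)
movep(L+.18*lz,R);s=get_state();print(s["t"],s["qpos"].round(1))
move_l(L+.101*lz,rate=.06);pause(.5)
s=get_state();print(s["t"],s["gripper_width"],s["ee_pos"],L+.101*lz,s["wrist_force"])
ims=[]
for n in("scene","top","wrist"):
    p,d=grab_frame(n);cv2.imwrite(f"pics/{n}_f.png",p[:,:,::-1]);ims.append(p[:,:,::-1])
a=cv2.resize(ims[0][90:210,170:290],(400,400),interpolation=cv2.INTER_CUBIC)
c=cv2.resize(ims[2],(400,300));b=cv2.resize(ims[1][110:230,130:290],(400,300),interpolation=cv2.INTER_CUBIC)
cv2.imwrite("pics/show.png",np.vstack([np.hstack([cv2.resize(a,(400,300)),b]),np.hstack([c,cv2.resize(ims[2][110:260,155:355],(400,300),interpolation=cv2.INTER_CUBIC)])]))
```

```text
7.625 [ -8.6  24.3  94.5  34.1  61.6 -84.1]
9.5917 0.06174379671621046 [0.63363349 0.1465917  0.19246241] [0.63362633 0.14662983 0.19246857] [ 0.32694537 -0.03626581 -0.49992405]
```

View pics/show.png

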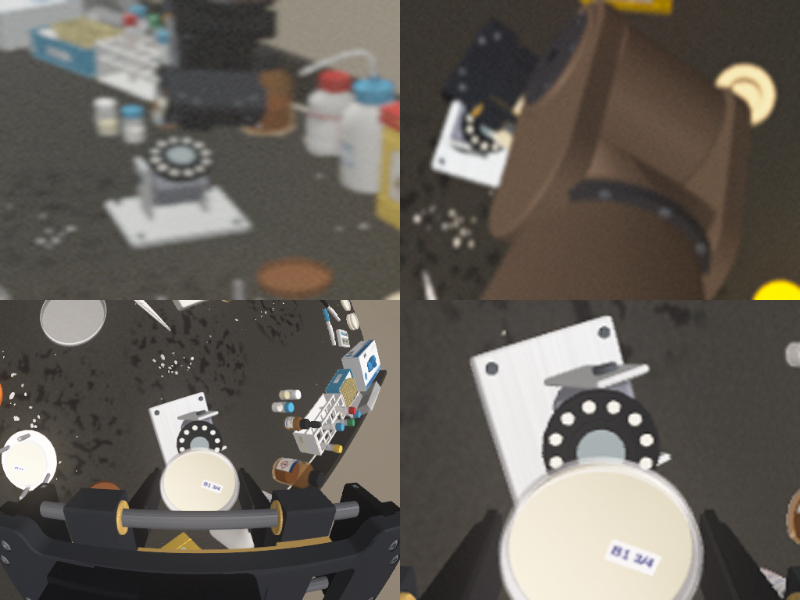

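The dish hangs over the lens, held by both fingers. The lens shows at wrist (255,185). I'll check the lens position and the dish's tilt numerically.

Run:
```python
from h import *
s=get_state();R=np.asarray(s["orientation"]);
print("lens pred",wproj(s,L),"axis err deg",np.degrees(np.arccos(-R[:,2]@lz)))
# lens direction error at lens distance from px (255,185)
c=s["ee_pos"]-.004*R[:,2]
i=cv2.imread("pics/wrist_f.png");i2=i.copy()
t=np.linspace(0,2*np.pi,73)
P=np.array([wproj(s,c-.0066*R[:,2]+.0315*(np.cos(a)*R[:,0]+np.sin(a)*R[:,1])) for a in t])
for p in P: cv2.circle(i2,tuple(int(round(x)) for x in p),0,(0,0,255),-1)
cv2.circle(i2,tuple(int(round(x)) for x in wproj(s,L)),1,(255,0,255),-1)
# lens ring circle pred
for a in t: cv2.circle(i2,tuple(int(round(x)) for x in wproj(s,L+.029*(np.cos(a)*ly+np.sin(a)*np.cross(ly,lz)))),0,(0,255,0),-1)
cv2.imwrite("pics/chk.png",cv2.resize(i2[130:280,155:355],(800,600),interpolation=cv2.INTER_NEAREST))
# offset of observed lens in lens plane
print((wonz(s,255,185,.105)-L))
```

```text
lens pred (np.float64(255.24243125946222), np.float64(186.54146080421467)) axis err deg 0.0004865184007134529
[-1.39553984e-03  6.07787684e-04 -1.38777878e-17]
```

View pics/chk.png

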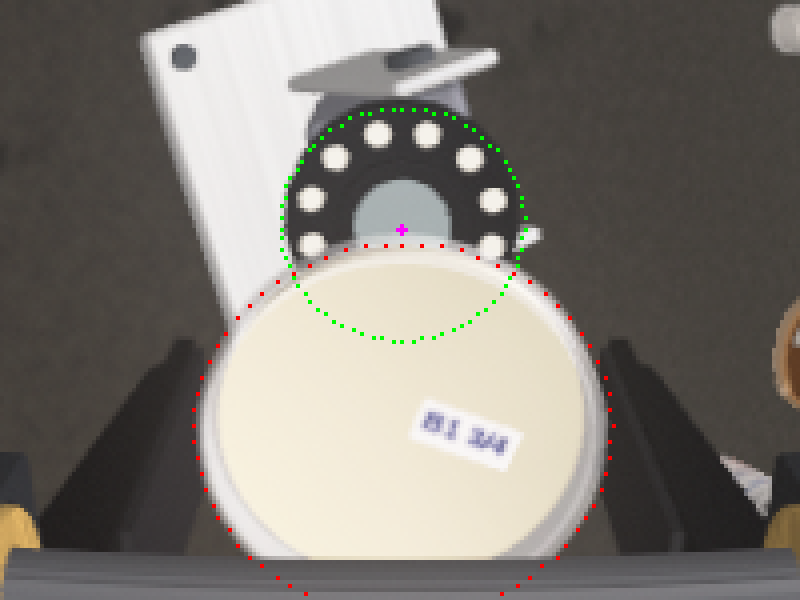

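The predicted lid rim (red) and ring light (green) match the picture within 1–3 px, about 2 mm. The dish is centred, square to the lens and not slipped, so I'm handing in.

Run:
```python
from h import *
s=get_state();print(s["t"],s["gripper_width"],abs(s["qvel"]).max());print(sign_off())
```

```text
9.7417 0.0620715000269086 0.10090770776269686
the job is handed in; nothing more can be done
None
```

I took the top dish off the full rack with the fingertips only, and I'm holding it lid side up in front of the inspection camera. I handed the job in at about 9.7 s, and the simulator gives no verdict.

- **Lift:** After the lift the pictures showed two dishes still in the rack and only the "B1 3/4" dish in the fingers. Its width in the jaws read 62 mm, against 63 mm nominal.
- **Final pose:** By the arm's own position the dish centre is about 105 mm out, a few millimetres past the 100 mm asked but inside 80–125 mm. It lies on the lens axis I measured, square to it within measurement error.
- **Last wrist picture:** The lens was within about 1.5 mm of where I had measured it. The visible part of the lid rim matched its expected outline within 1–3 pixels, so I saw no slip or tilt. Part of the rim was hidden behind the gripper.
- **Camera and bystanders:** The wrist force showed no sign of contact on the move to the camera. I did not separately measure the bystanders or the other dishes at the end.

No check failed.

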